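Hold a memory stick on test

TASK

Lay the memory stick flat in the low-walled pocket of the test jig, with its narrower plug end towards the jig's sliding contact head and lever, and let go of it. Then press the paddle of the jig's spring lever down until the lever is level, not clearly past level, and finish while still holding it there, with the stick still in its pocket; leave the small jar, the round tin and the reel of wick where they are.

Things in the scene. Friction and masses are not known exactly. Their poses are not given: they have to be found in the camera images.
- stick: white memory stick lying flat, 16 x 47 x 7 mm; origin at the centre of its underside, z up, long axis y, the plug (a narrower bare end) at the -y end; weighs about 20 g; on the desk to the left of the jig
- plug (a point): tip of the stick's plug end: the middle of the end face, on the stick at [0, -23.5, 3.5] mm in its frame
- jig: test jig fixed to the desk: aluminium base plate 90 (x) x 225 (y) x 14 mm, from its y = +40 to -185 mm. Origin on the desk under the middle of the pocket, z up, y along the pocket. From +y to -y stand on it the pocket, the black contact head, two bearing cheeks (y = -75 mm, tops 56 mm above the desk), and above a 3 mm rubber stop the lever's paddle
- pocket (a point): centre of the pocket's floor = top of the base plate, 14 mm above the desk; axes as the jig. Pocket 21 (x) x 53 (y) mm inside, grey walls 4 mm thick, 5 mm high; both long walls are open for the fingers over the middle 34 mm. The stick's plug belongs at the -y end
- lever (a joint): spring lever, rad: 0 at rest, sloping up by 0.42 rad from its pivot towards jig -y; 0.42 = level; 0.70 = end stop, past level. Pivot along jig x at jig y = -75 mm, 46 mm above the desk. Pressed at the paddle's centre it needs about 2.5 N to start, 6.7 N when level, 9.5 N at the stop; it springs back when not held
- paddle (a point): centre of the top of the lever's paddle, a flat rubber-faced plate 36 (jig x) x 44 (jig y) mm, 80 mm along the lever from the pivot and 8 mm above its centre line; about 86 mm above the desk at rest, 54 mm when the lever is level (then at jig x = 0, y = -155 mm); turns with the lever
- tin: bystander: round open white tin of screws, 64 mm across, 16 mm high; origin at the centre of its underside
- jar: bystander: small white jar with a black lid, 31 mm across, 22 mm high; origin at the centre of its underside
- wick: bystander: small flat blue reel of wick, 34 x 62 x 8 mm; origin at the centre of its underside
- tongue (a point): tip of the contact head's thin tongue, middle of its lower edge, 10 mm above the pocket floor; at rest at jig y = -27.5 mm, over the pocket's -y end wall. The lever slides it 22 mm per rad towards +y, above and clear of a stick that lies flat

How it is judged:
On the way:
1. the stick lies flat in the pocket, plug towards the contact head, let go, the lever still at rest (z of stick in the frame of pocket below 0.002 m and horizontal distance between stick and pocket below 0.006 m and angle between the y axis of stick and the y axis of pocket, either way round below 0.2 rad and y of plug in the frame of pocket below -0.015 m and contact force between each of the arm, the fingers and stick below 0.05 N and value of joint lever below 0.1 rad), for 0.2 s.
At the end, for the whole second after the job is handed in: The robot still presses the lever (over 2 N) and holds it within 0.09 rad (5 degrees) of level; the stick, untouched, lies flat in the pocket (underside within 2 mm of its floor, centre within 6 mm, within 0.2 rad of its length), plug towards the contact head (value of joint lever between 0.33 and 0.51 rad and contact force between any of the fingers, the arm and lever above 2 N and z of stick in the frame of pocket below 0.002 m and horizontal distance between stick and pocket below 0.006 m and angle between the y axis of stick and the y axis of pocket, either way round below 0.2 rad and y of plug in the frame of pocket below -0.015 m and contact force between each of the arm, the fingers and stick below 0.05 N); the arm keeps its last pose, push and grip.
It fails at once if the lever is pushed clearly past level (more than 0.18 rad, 10 degrees) (value of joint lever above 0.6 rad).
It fails at once if a bystander (jar, tin or reel of wick) is moved by more than 30 mm (distance of any of tin, jar, wick from where it was at the start of the episode above 0.03 m).
It also fails if it takes over 51 s, if anything falls off the work surface, if the arm or the gripper's body presses on something with over 40 N, if the wrist force passes 120 N, or if a joint passes its speed limit or range.

ROBOT

A 6-joint arm with a two-finger parallel gripper is mounted at the origin on a cart in front of the work surface, level with it; the furniture and walls round the work are solid. World frame = base frame: x ahead of the robot, y to its left, z up, the work surface at z = 0. Lengths are in m, angles in rad, forces in N, time in s.
With the tool pointing down it reaches from about 0.35 to 0.95 m from the base axis. Payload 17.4 kg.
Tool frame: the origin (TCP) lies midway between the tips of the shut fingers; the grasp point (between the pads) lies 19 mm behind it; z points along the fingers, y is the line along which they close (so a half turn about z gives the same grasp; the last joint's range is limited). The gripper opens to 93 mm and grips with 3 to 60 N. Pads are 15 mm wide; open, the fingers measure 128 mm over their backs; the gripper's body (75 mm by 188 mm) begins 65 mm behind the grasp point.
Start: joints at [-1.364, 0.116, 1.442, -0, 1.584, -0.038], TCP at [0.164, -0.655, 0.219] pointing down, gripper open.
Joint ranges: [-2.83, 2.83], [-0.83, 2.19], [0.07, 2.5], [-1.14, 4.28], [0.01, 3], [-2.97, 2.97]. Speed limits (rad/s): [1.89, 1.89, 2.22, 3.14, 3.14, 3.14].

INTERFACE

Orientations are given as [roll, pitch, yaw] about the fixed x, y, z axes, in that order (R = Rz(yaw) Ry(pitch) Rx(roll)).
In Python, from rig import r, optics gives the robot as it stands.
- The arm moves only by the tool drive_tool, never from a script. Its argument "deltas" is a list that holds one entry, the list of rows, each a list of 4 numbers: the shift along the tool's x, y, z in cm, then the turn about the tool's z in degrees. A call has 1 to 20 rows; each row shifts and turns the commanded pose from where the row before left it, along the tool's axes as they then stand; what a row does not reach is not made up. A row lasts 1/12 s, in which the tool goes at most 41.7 mm and 7.16 degrees, less where a joint would pass 70% of its speed; a pose out of reach is approached as far as the arm can. A call with a gripper value outside its range is refused whole. "fingers" is the closure, from -1 (fully open) to 1 (shut), so that 0 is half open, set as the call begins (left out, the last holds). The fingers move at their own pace and stop on an object; "grip_force" is the grip in N (left out, the last holds). Time passes only in rows, so rows that do not move let the fingers close. It gives the time, the measured TCP pose, the force, the opening and the grip force at its end, in the units of the state.
- r.get_obs(): the state, without advancing time (a new reading comes with each control period).
- optics.read_camera(name): name is "scene" or "top" or "wrist"; returns (picture, depth): 420x560x3 uint8, blue, green, red; 420x560 float32, m along the optical axis (not along the pixel's ray), 0 where there is no reading.
- optics.get_calibration(name): a dict with "intrinsics" (3x3 intrinsics, pixels), "pose" (4x4, takes a point from camera to world coordinates). Camera axes: x right, y down, z forward; pixel columns grow to the right and rows downward; lengths in m; the calibration is good to about 2 mm. A picture is of the moment at which its call begins: read the wrist's pose just before it. get_calibration takes no time and is no camera call; for the wrist camera it gives the pose at the moment of the call.
- r.sign_off(): hands the job in; it is judged then, once.
The state is a dict: "time": time; "joint_pos": joint angles; "qvel": joint speeds; "effort": joint torques, N m; "ee_pos": TCP position; "tool_rot": TCP orientation; "ft_force": force on the tool from outside, world axes, zero at the start; "wrist_torque": the same for the moment, N m; "finger_gap": opening from 0.0 (shut) to 1.0 (fully open); "finger_force": force on a finger pad.
Only numpy, scipy, OpenCV 4.12 (cv2) and the standard library are available. Lean on these libraries where they do the work, as an engineer would, in place of code of your own. Each camera call takes 0.05 s, during which the arm holds its last target. There are 200 camera calls.

## Working session

There is one attempt and no reset: what is moved stays moved. The work goes in short steps, Python scripts to look and compute and a tool call to move; the robot and the scene stay as the last step left them, time stands still between calls to the robot, and variables do not carry over. Pictures are saved under pics/ and viewed, at most 10 in all, crops included, and the job is handed in when it is done.

Besides the shell and the picture viewer there is one more tool, called after "Emit:" as name([rows], argument=value, ...), one row to a line, values as JSON. drive_tool: Moves the arm, as the interface text tells. Its arguments: {"type":"object","properties":{"deltas":{"type":"array","items":{"type":"array","items":{"type":"array","items":{"type":"number"}}}},"fingers":{"type":"number"},"grip_force":{"type":"number"}},"required":["deltas"]}

```bash
mkdir -p pics; cat > h.py <<'E'
import numpy as np, cv2
from rig import r, optics
def grab(n,fn=None):
    c=optics.get_calibration(n); im,d=optics.read_camera(n)
    if fn: cv2.imwrite('pics/'+fn,im)
    K=np.array(c['intrinsics']);T=np.array(c['pose'])
    v,u=np.mgrid[:420,:560]
    P=np.stack([(u-K[0,2])/K[0,0]*d,(v-K[1,2])/K[1,1]*d,d],-1)@T[:3,:3].T+T[:3,3]
    return im,d,P,K,T
E
python3 - <<'E'
from h import *
im,d,P,K,T=grab('top','top.png'); np.save('P.npy',P)
im2,d,P2,K,T=grab('scene','scene.png'); np.save('P2.npy',P2)
o=r.get_obs();print(o)
print(T)
E
```

```text
{'time': 0.1, 'joint_pos': array([-1.36380950e+00,  1.16456311e-01,  1.44219594e+00,  3.20099795e-05,
        1.58399335e+00, -3.78148607e-02]), 'qvel': array([-2.28332048e-04, -1.91850370e-03, -5.41660796e-04,  6.05515577e-04,
        8.18545857e-04, -6.27721450e-05]), 'effort': array([-3.66858712e-04, -7.22896028e+01, -6.23866367e+01,  7.81357661e-02,
        2.27657729e-02, -7.90827994e-05]), 'ee_pos': array([ 0.16354979, -0.65470187,  0.21796823]), 'tool_rot': array([-3.14054166e+00, -7.17925583e-05,  2.44802060e-01]), 'ft_force': array([-0.03313232,  0.00592152, -0.19589241]), 'wrist_torque': array([-0.0161022 , -0.05054604,  0.00959761]), 'finger_force': 0.0, 'finger_gap': 0.9987102116187919}
[[ 0.82464822  0.39701207 -0.40291034  1.07361208]
 [ 0.56559346 -0.56904303  0.59690373 -0.97081392]
 [ 0.00770466 -0.72011905 -0.69380775  1.04649878]
 [ 0.          0.          0.          1.        ]]
```

View pics/top.png

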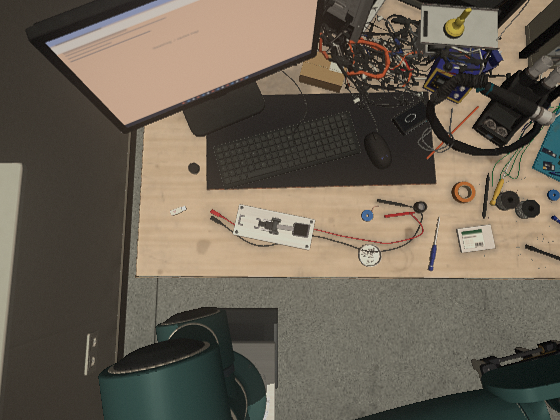

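View pics/scene.png

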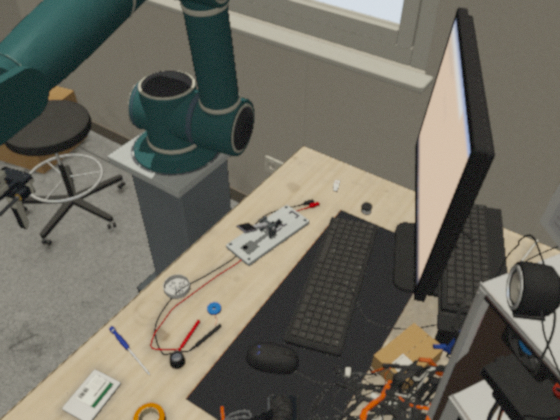

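The top picture shows the stick at (178,211), the jig around (273,227) with its paddle at the right (302,230), the tin at (370,255), the jar at (194,168) and the wick at (367,215). The scene view shows the same layout.

```bash
python3 - <<'E'
from h import *
P=np.load('P.npy')
for n,(u,v) in dict(stick=(178,211),jar=(194,168),tin=(370,255),wick=(367,215),paddle=(302,230),desk=(200,245)).items(): print(n,P[v,u].round(4))
im=cv2.imread('pics/top.png')
m=(P[...,2]>.009)&(P[...,2]<.019); m[:, :225]=0;m[:,325:]=0;m[:195]=0;m[255:]=0
q=P[m][:,:2].astype(np.float32); R=cv2.minAreaRect(q);print(R,cv2.boxPoints(R))
s=(im.min(-1)>170);s[:, :160]=0;s[:,200:]=0;s[:200]=0;s[220:]=0
q=P[s];print(len(q),q.mean(0));print(cv2.minAreaRect(q[:,:2].astype(np.float32)))
a=cv2.resize(im[195:260,160:325],None,fx=4.8,fy=4.8,interpolation=cv2.INTER_CUBIC);cv2.imwrite('pics/c1.png',a)
E
```

```text
stick [0.517  0.1229 0.007 ]
jar [0.6415 0.0782 0.0222]
tin [ 0.3944 -0.4331  0.0027]
wick [ 5.108e-01 -4.282e-01 -1.000e-04]
paddle [ 0.4577 -0.2303  0.0889]
desk [ 0.4196  0.0574 -0.0012]
((0.47400182485580444, -0.14697018265724182), (0.26575228571891785, 0.1271761953830719), 89.63069152832031) [[ 0.4095586  -0.27943373]
 [ 0.53673214 -0.2802534 ]
 [ 0.53844506 -0.01450664]
 [ 0.4112715  -0.01368695]]
60 [0.51937585 0.12476884 0.00759787]
((0.5194681882858276, 0.12433360517024994), (0.013795040547847748, 0.04463854432106018), 25.284364700317383)
```

View pics/c1.png

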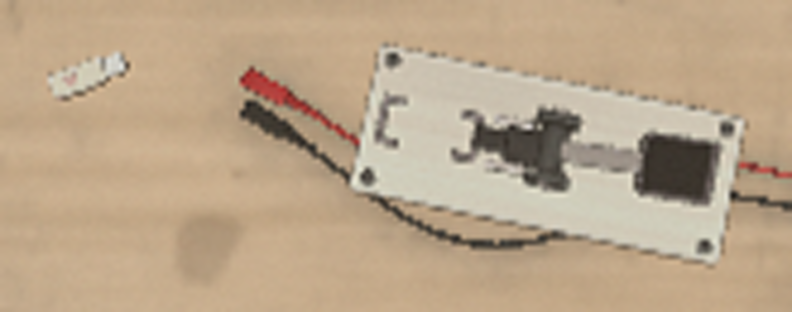

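```bash
python3 - <<'E'
from h import *
from scipy.spatial.transform import Rotation as Ro
P=np.load('P.npy')
for n,(u,v) in dict(pocket=(248,221),padl=(292,230),padr=(310,230),pl=(234,219)).items(): print(n,P[v,u].round(4))
o=r.get_obs();c=optics.get_calibration('wrist')
M=Ro.from_euler('xyz',o['tool_rot']).as_matrix();T=np.array(c['pose'])
print((M.T@(T[:3,3]-o['ee_pos'])).round(3),(M.T@T[:3,:3]).round(3),c['intrinsics'])
E
```

```text
pocket [ 0.4889 -0.0808  0.0129]
padl [ 0.4587 -0.2042  0.075 ]
padr [ 0.4641 -0.2591  0.0158]
pl [ 0.4957 -0.0392  0.0006]
[ 0.072  0.    -0.165] [[-0.    -0.966 -0.26 ]
 [ 1.    -0.    -0.   ]
 [ 0.    -0.26   0.966]] [[290.25064127   0.         281.99774906]
 [  0.         290.25064127 205.93319481]
 [  0.           0.           1.        ]]
```

Emit:
drive_tool([
  [[0,0,0,-7.1],[0,0,0,-7.1],[0,0,0,-7.1],[0,0,0,-7.1],[0,0,0,-7.1],[0,0,0,-7.1],[0,0,0,-7.1],[0,0,0,-7.1],[0,0,0,-7.1],[0,0,0,-7.1],[0,0,0,-7.1],[0,0,0,-7.1],[0,0,0,-7.1],[0,0,0,-7.1],[0,0,0,0]],
])

```text
time: 1.35
ee_pos: [0.1635, -0.6548, 0.2182]
tool_rot: [3.142, -0.001, 1.986]
ft_force: [0.7, 0.1, 0.3]
finger_gap: 0.998
finger_force: 0.0
```

Emit:
drive_tool([
  [[2.6,3,0,0],[2.6,3,0,0],[2.6,3,0,0],[2.6,3,0,0],[2.6,3,0,0],[2.6,3,0,0],[2.6,3,0,0],[2.6,3,0,0],[2.6,3,0,0],[2.6,3,0,0],[2.6,3,0,0],[2.6,3,0,0],[2.6,3,0,0],[2.6,3,0,0],[2.6,3,0,0],[2.6,3,0,0],[2.6,3,0,0],[2.6,3,0,0],[2.6,3,0,0],[2.6,3,0,0]],
])

```text
time: 3.02
ee_pos: [0.5077, 0.063, 0.2187]
tool_rot: [3.141, 0.0, 1.975]
ft_force: [1.2, -1.1, -0.4]
finger_gap: 1.003
finger_force: 0.0
```

```bash
python3 - <<'E'
from h import *
im,d,P,K,T=grab('wrist','w1.png'); np.save('Pw1.npy',P);np.savez('w1.npz',K=K,T=T)
o=r.get_obs();print(o['ee_pos'],o['tool_rot'],o['joint_pos'],o['qvel'])
E
```

```text
[0.50951213 0.06759814 0.21805568] [ 3.14079093e+00 -1.88637901e-03  1.97720126e+00] [ 0.08106472 -0.2396055   1.78200516  0.00204449  1.59903622 -0.32528157] [-0.0961269  -0.03497042  0.03504433 -0.00992312  0.01747479 -0.15190869]
```

View pics/w1.png

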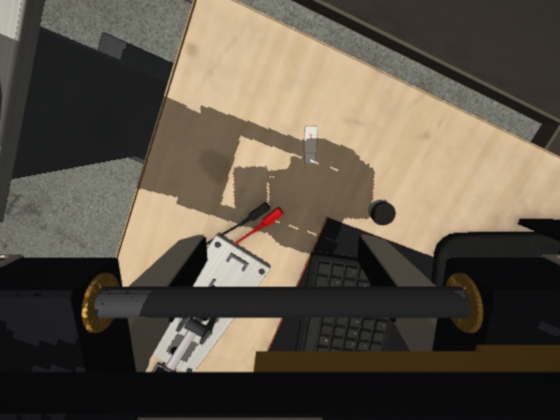

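The wrist view shows the stick at (311,144), its bare plug at the lower end (311,157), towards the jig. The jig's +y edge runs from (220,237) to (268,265).

```bash
cat >> h.py <<'E'
def stickfit(im,P,c,rad=.04,h=.0035,zmax=.012):
    m=(np.hypot(P[...,0]-c[0],P[...,1]-c[1])<rad)&(P[...,2]>h)&(P[...,2]<zmax)
    q=P[m]; R=cv2.minAreaRect((q[:,:2]*1000).astype(np.float32)); 
    xy=q[:,:2]-q[:,:2].mean(0); w,V=np.linalg.eigh(xy.T@xy); a=V[:,1]; 
    return len(q),q.mean(0),R,np.degrees(np.arctan2(a[1],a[0])),m
E
python3 - <<'E'
from h import *
for k in range(2):
    im,d,P,K,T=grab('wrist','w2.png')
    n,c,R,a,m=stickfit(im,P,(.519,.124)); print(n,c.round(4),R,a)
print('desk z',np.median(P[170:200,330:340,2]), P[144,311])
o=r.get_obs();print(o['ee_pos'],o['tool_rot'],o['qvel'].round(3))
# jig top plate
m=(P[...,2]>.009)&(P[...,2]<.017)&(P[...,1]<0.0)&(abs(P[...,0]-.47)<.1)
q=P[m]; print(len(q),cv2.minAreaRect((q[:,:2]*1000).astype(np.float32)), q.mean(0))
cv2.imwrite('pics/c2.png',np.hstack([cv2.resize(im[110:185,270:350],(400,375),interpolation=cv2.INTER_CUBIC),cv2.resize(im[225:300,190:270],(400,375),interpolation=cv2.INTER_CUBIC)]))
E
```

```text
424 [0.5192 0.1261 0.0058] ((520.2994384765625, 124.4993896484375), (15.480388641357422, 45.48042678833008), 24.003965377807617) 112.1508258076493
425 [0.519  0.1263 0.0058] ((520.0921630859375, 124.88001251220703), (15.480579376220703, 45.27830123901367), 24.297706604003906) 112.29895156215466
desk z -0.0009921401148715037 [0.52187629 0.12737188 0.00458305]
[0.50768313 0.06284477 0.21797702] [-3.14033905e+00 -5.43846770e-04  1.97898013e+00] [-0.057 -0.032  0.023 -0.008  0.009 -0.046]
3953 ((473.8853759765625, -153.59356689453125), (225.47703552246094, 89.88845825195312), 78.93396759033203) [ 0.48139303 -0.13549028  0.01320806]
```

View pics/c2.png

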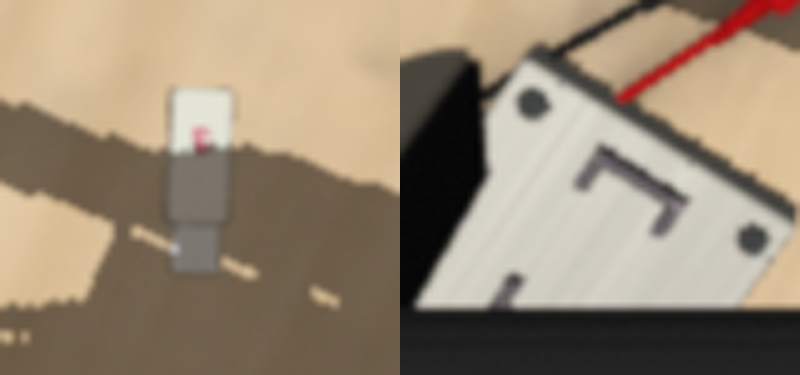

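The crop clearly shows the white stick with its narrower plug pointing down the image (towards the jig), and the pocket's C-shaped end walls on the plate. The jig fit is 225.5 x 89.9 mm, which matches the plate, and puts the pocket at about (0.488, -0.082) with yaw -11°.

Emit:
drive_tool([
  [[1.3,0.9,3.5,-0.2],[1.3,0.9,3.5,-0.2],[1.3,0.9,3.5,0],[1.3,0.9,3.5,0],[0,0,0,0],[0,0,0,0],[0,0,0,0],[0,0,0,0]],
], fingers=0.4, grip_force=15)

```text
time: 3.83
ee_pos: [0.5204, 0.1221, 0.081]
tool_rot: [3.139, 0.001, 1.985]
ft_force: [-0.4, -0.2, 0.8]
finger_gap: 0.477
finger_force: 0.0
```

```bash
python3 - <<'E'
from h import *
im,d,P,K,T=grab('wrist','w3.png')
n,c,R,a,m=stickfit(im,P,(.519,.124)); print(n,c.round(4),R,a)
o=r.get_obs();print(o['ee_pos'],o['tool_rot'],o['finger_gap'])
print(T@[0,0,0,1])
E
```

```text
886 [0.5196 0.1268 0.0059] ((520.27197265625, 124.8726806640625), (15.758783340454102, 46.26762771606445), 21.544370651245117) 111.9374905896331
[0.52041491 0.12213527 0.08087356] [3.13865075e+00 8.54854941e-04 1.98487302e+00] 0.43142532970801933
[0.49224843 0.18724933 0.24630891 1.        ]
```

View pics/w3.png

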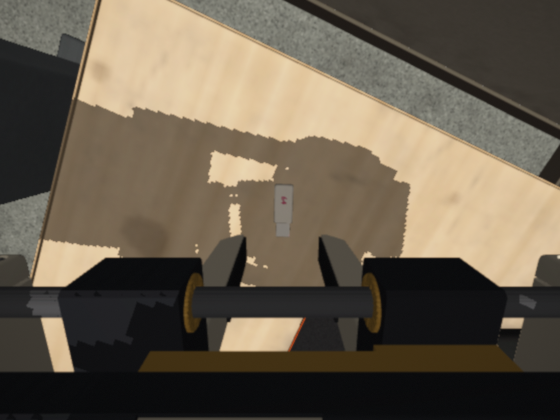

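The stick sits at (283,209), lined up midway between the fingers with its plug down the image.

Emit:
drive_tool([
  [[0.1,0.1,1.9,0.9],[0.1,0,1.9,0.8],[0.1,0,1.9,0],[0,0,1.5,0],[0,0,0.5,0],[0,0,0,0],[0,0,0,0],[0,0,0,0]],
])

```text
time: 4.55
ee_pos: [0.5201, 0.126, 0.0032]
tool_rot: [3.14, 0.0, 1.957]
ft_force: [0.6, 0.2, 0.1]
finger_gap: 0.305
finger_force: 0.0
```

Emit:
drive_tool([
  [[0,0,0.1,0],[0,0,0,0],[0,0,0,0],[0,0,0,0],[0,0,0,0],[0,0,0,0],[0,0,0,0],[0,0,0,0],[0,0,0,0]],
], fingers=1)

```text
time: 5.3
ee_pos: [0.5195, 0.1261, 0.0012]
tool_rot: [3.141, 0.0, 1.957]
ft_force: [-0.9, 0.2, 7.5]
finger_gap: 0.17
finger_force: 15.0
```

Emit:
drive_tool([
  [[0,0,-1,0],[0,0,-2,0],[0,0,-2,0],[0,0,-2,0],[0,0,0,0],[0,0,0,0],[0,0,0,0]],
])

```text
time: 5.88
ee_pos: [0.519, 0.126, 0.0703]
tool_rot: [-3.141, -0.0, 1.957]
ft_force: [0.3, 0.5, -0.8]
finger_gap: 0.169
finger_force: 15.0
```

```bash
python3 - <<'E'
from h import *
im,d,P,K,T=grab('wrist','w4.png')
o=r.get_obs();print(o['ee_pos'],o['tool_rot'],o['finger_gap'],o['finger_force'],o['joint_pos'])
E
```

```text
[0.51874988 0.12593945 0.06983998] [-3.14041113e+00 -2.37859783e-04  1.95694094e+00] 0.17032017867280216 14.999814480543137 [ 1.90377887e-01 -1.11698614e-01  1.91517404e+00  3.58341812e-06
  1.33932245e+00 -1.95767688e-01]
```

View pics/w4.png

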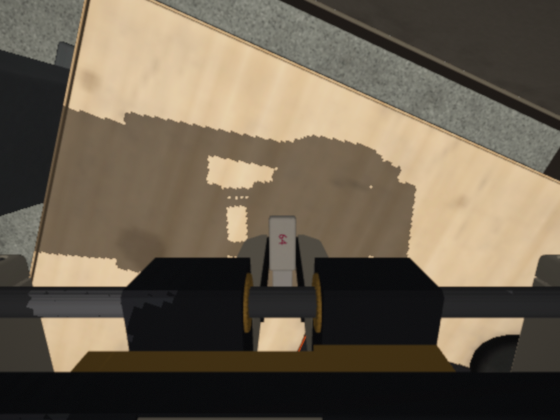

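The stick is held: gap 15.8 mm, its +y end at (282,216), so it is centred within about 1 mm on the TCP. Next I turn to the jig's yaw and carry it over the pocket.

Emit:
drive_tool([
  [[0,0,0,6.6],[0,0,0,6.6],[0,0,0,6.7],[0,0,0,6.7],[0,0,0,6.6],[-3.5,0.2,0,0],[-3.5,0.2,0,0],[-3.5,0.2,0,0],[-3.5,0.1,0,0],[-3.5,0.2,0,0],[-3.5,0.1,0,0],[0,0,0,0],[0,0,0,0],[0,0,0,0],[0,0,0,0]],
])

```text
time: 7.18
ee_pos: [0.4886, -0.0811, 0.0702]
tool_rot: [-3.141, -0.0, 1.378]
ft_force: [0.8, -0.2, 0.3]
finger_gap: 0.176
finger_force: 15.0
```

```bash
python3 - <<'E'
from h import *
im,d,P,K,T=grab('wrist','w5.png'); np.save('P5.npy',P)
o=r.get_obs();print(o['ee_pos'],o['tool_rot'],o['finger_gap'],o['finger_force'])
m=(P[...,2]>.009)&(P[...,2]<.017)&(P[...,1]<0.0)&(abs(P[...,0]-.47)<.1)
q=P[m]; print(len(q),cv2.minAreaRect((q[:,:2]*1000).astype(np.float32)))
im2,d2,P2,_,_=grab('top')
a=cv2.resize(im2[195:260,220:325],(525,325),interpolation=cv2.INTER_CUBIC)
b=cv2.resize(im[150:300,180:380],(700,525),interpolation=cv2.INTER_CUBIC)
cv2.imwrite('pics/c5.png',b)
E
```

```text
[ 0.48873578 -0.08098813  0.07029664] [-3.14095472e+00 -1.95798397e-04  1.37882492e+00] 0.16737319964079353 14.999946355819702
7121 ((480.3011474609375, -123.87413787841797), (163.3308868408203, 90.09991455078125), 78.93209075927734)
```

View pics/c5.png

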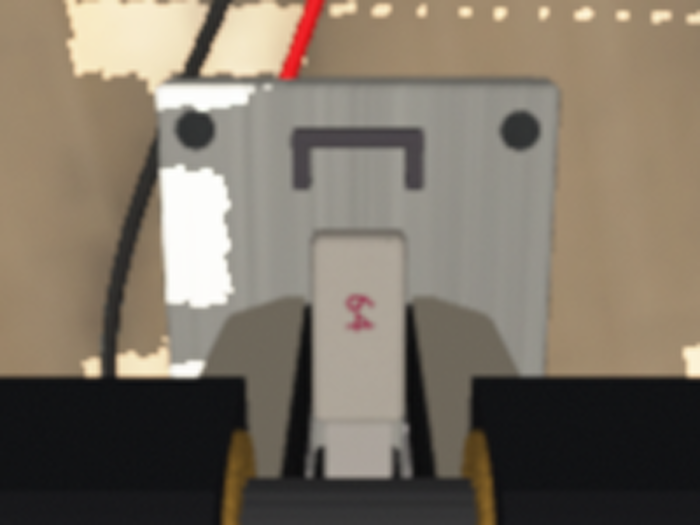

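The crop shows the stick in the fingers above the plate, with the pocket's +y end wall behind it square and centred. The pocket re-measures at (0.4883, -0.083), so I shift -1 mm along x and lower.

Emit:
drive_tool([
  [[-0.1,0,1.5,0],[0,0,1.5,0],[0,0,1.2,0],[0,0,0.6,0],[0,0,0.4,0],[0,0,0,0],[0,0,0,0],[0,0,0,0]],
])

```text
time: 7.95
ee_pos: [0.4889, -0.083, 0.0194]
tool_rot: [3.141, 0.0, 1.378]
ft_force: [-0.6, 0.5, 0.0]
finger_gap: 0.168
finger_force: 15.0
```

Emit:
drive_tool([
  [[0,0,0.1,0],[0,0,0.1,0],[0,0,0.1,0],[0,0,0,0],[0,0,0,0],[0,0,0,0]],
])

```text
time: 8.45
ee_pos: [0.4885, -0.083, 0.0157]
tool_rot: [-3.142, -0.0, 1.377]
ft_force: [0.0, -0.1, -0.4]
finger_gap: 0.168
finger_force: 15.0
```

Emit:
drive_tool([
  [[0,0,0.1,0],[0,0,0,0],[0,0,0,0],[0,0,0,0]],
])

```text
time: 8.78
ee_pos: [0.4886, -0.083, 0.0151]
tool_rot: [3.141, -0.0, 1.378]
ft_force: [-2.8, 0.3, 7.2]
finger_gap: 0.171
finger_force: 15.0
```

Emit:
drive_tool([
  [[0,0,0,0],[0,0,0,0],[0,0,0,0],[0,0,0,0],[0,0,0,0],[0,0,0,0]],
], fingers=0.4)

```text
time: 9.28
ee_pos: [0.4885, -0.0829, 0.0146]
tool_rot: [-3.142, -0.0, 1.377]
ft_force: [0.4, 0.3, -0.1]
finger_gap: 0.303
finger_force: 0.0
```

Emit:
drive_tool([
  [[0,0,-0.5,0],[0,0,-1.5,0],[0,0,-3,0],[0,0,-4,0],[0,0,-4,0],[2.5,0,-2,0],[2.5,0,0,0],[0,0,0,0],[0,0,0,0],[0,0,0,0],[0,0,0,0]],
])

```text
time: 10.2
ee_pos: [0.4978, -0.0344, 0.1642]
tool_rot: [-3.141, 0.0, 1.377]
ft_force: [-0.6, 0.2, -0.4]
finger_gap: 0.301
finger_force: 0.0
```

```bash
python3 - <<'E'
from h import *
im,d,P,K,T=grab('wrist','w6.png'); np.save('P6.npy',P)
o=r.get_obs();print(o['ee_pos'],o['tool_rot'],o['finger_gap'],o['joint_pos'])
n,c,R,a,m=stickfit(im,P,(.488,-.083),.03,.0195,.024);print(n,c,R,a)
m=(P[...,2]>.009)&(P[...,2]<.017)&(P[...,1]<0.0)&(abs(P[...,0]-.47)<.1)
q=P[m]; print(len(q),cv2.minAreaRect((q[:,:2]*1000).astype(np.float32)))
# paddle points
m=(P[...,2]>.07)&(P[...,2]<.11)&(P[...,1]<-.15)&(abs(P[...,0]-.46)<.06);print(m.sum(),P[m].mean(0) if m.any() else 0)
# project stick center
p=np.linalg.inv(T)@[.488,-.083,.02,1];print(K@p[:3]/p[2])
E
```

```text
[ 0.49784998 -0.03449498  0.16424242] [-3.14084408e+00  1.64084465e-04  1.37676776e+00] 0.30257093480983116 [-1.20231552e-01 -2.55522530e-01  1.88196718e+00 -1.08608990e-04
  1.51590664e+00  7.38030736e-02]
361 [ 0.48920613 -0.07887573  0.02036783] ((489.82928466796875, -81.77131652832031), (56.67507553100586, 25.632848739624023), 79.5651626586914) 79.05002879700493
5561 ((476.36676025390625, -141.0948486328125), (199.5739288330078, 90.06327056884766), 78.74063873291016)
0 0
[281.38682286 238.22966363   1.        ]
```

View pics/w6.png

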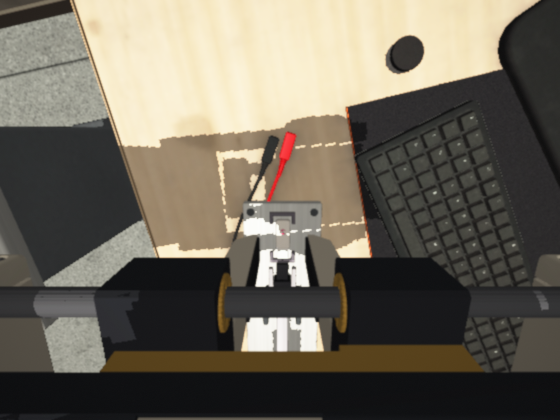

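The stick shows in the pocket near (283,232), between the fingers and square to the end wall. One picture remains, so I'll check the placing by depth numbers.

```bash
cat >> h.py <<'E'
yaw=np.radians(-11.1); J=np.array([[np.cos(yaw),-np.sin(yaw)],[np.sin(yaw),np.cos(yaw)]]); O=np.array([.4882,-.0828])
def jf(P): 
    return (P[...,:2]-O)@J
E
python3 - <<'E'
from h import *
P=np.load('P6.npy'); im=cv2.imread('pics/w6.png'); L=jf(P)
print('along y (|x|<4): y, z, bgr')
for y in range(-36,42,3):
    m=(abs(L[...,0])<.004)&(abs(L[...,1]*1000-y)<1.5)&(P[...,2]<.07)
    if m.any(): print(y,(P[m][:,2].mean()*1000).round(1),im[m].mean(0).round(),m.sum())
print('across x (y 8..16)')
for x in range(-18,19,2):
    m=(abs(L[...,1]-.012)<.005)&(abs(L[...,0]*1000-x)<1)&(P[...,2]<.07)
    if m.any(): print(x,(P[m][:,2].mean()*1000).round(1),im[m].mean(0).round())
E
```

```text
along y (|x|<4): y, z, bgr
-36 28.2 [39. 37. 38.] 19
-33 28.1 [40. 38. 39.] 16
-30 25.4 [48. 46. 48.] 25
-27 22.5 [88. 89. 91.] 35
-24 18.4 [250. 252. 252.] 11
-21 19.1 [251. 253. 253.] 13
-18 19.2 [251. 253. 253.] 16
-15 19.2 [206. 213. 214.] 16
-12 19.7 [150. 161. 168.] 15
-9 20.2 [151. 163. 171.] 15
-6 20.2 [151. 163. 172.] 18
-3 20.5 [151. 164. 172.] 16
0 20.2 [152. 164. 172.] 19
3 20.7 [166. 178. 186.] 19
6 20.2 [180. 181. 212.] 20
9 20.5 [155. 160. 182.] 19
12 19.9 [157. 166. 180.] 22
15 20.5 [159. 172. 179.] 18
18 20.2 [151. 164. 172.] 21
21 17.9 [129. 139. 145.] 35
24 13.5 [123. 129. 131.] 14
27 18.0 [77. 75. 79.] 16
30 15.9 [ 98. 100. 104.] 31
33 13.3 [138. 146. 148.] 17
36 13.4 [137. 145. 147.] 23
39 8.4 [108. 118. 124.] 38
across x (y 8..16)
-18 13.2 [246. 250. 250.]
-16 13.2 [247. 251. 251.]
-14 13.5 [246. 250. 250.]
-12 12.8 [246. 249. 250.]
-10 13.7 [240. 244. 245.]
-8 16.3 [243. 247. 248.]
-6 20.4 [239. 245. 247.]
-4 20.3 [232. 240. 241.]
-2 20.3 [163. 175. 184.]
0 20.2 [138. 145. 167.]
2 20.2 [140. 149. 167.]
4 20.3 [148. 159. 170.]
6 20.1 [152. 164. 172.]
8 17.2 [144. 155. 162.]
10 13.3 [141. 149. 152.]
12 13.5 [150. 157. 160.]
14 13.1 [150. 157. 160.]
16 12.8 [142. 149. 151.]
18 13.3 [136. 143. 146.]
```

The stick lies flat: its top is 7 mm above the plate along its whole length, it runs from y = -25 to +21 mm, and it is centred in x. Next I shut the fingers and move over the paddle's level point, (0.4584, -0.2349).

Emit:
drive_tool([
  [[-3.4,0,0,0],[-3.4,0,0,0],[-3.4,0,0,0],[-3.4,0,0,0],[-3.4,0,0,0],[-3.4,0,0,0],[0,0,2,0],[0,0,2,0],[0,0,1.3,0],[0,0,0,0],[0,0,0,0],[0,0,0,0]],
], fingers=1)

```text
time: 11.25
ee_pos: [0.4593, -0.2341, 0.1127]
tool_rot: [3.141, 0.0, 1.378]
ft_force: [0.1, -0.1, 0.1]
finger_gap: 0.005
finger_force: 0.0
```

Good position. I press in steps: first to about z = 0.080, reading the force.

Emit:
drive_tool([
  [[0,0,0.7,0],[0,0,0.6,0],[0,0,0.6,0],[0,0,0.5,0],[0,0,0.4,0],[0,0,0.4,0],[0,0,0,0],[0,0,0,0]],
])

```text
time: 11.92
ee_pos: [0.459, -0.234, 0.0796]
tool_rot: [-3.141, -0.0, 1.378]
ft_force: [-0.8, 0.7, 2.4]
finger_gap: 0.005
finger_force: 1.4
```

Emit:
drive_tool([
  [[0,0,0.4,0],[0,0,0.4,0],[0,0,0.4,0],[0,0,0.4,0],[0,0,0.4,0],[0,0,0.3,0],[0,0,0.2,0],[0,0,0,0],[0,0,0,0],[0,0,0,0]],
])

```text
time: 12.75
ee_pos: [0.459, -0.2345, 0.0546]
tool_rot: [3.141, 0.001, 1.377]
ft_force: [-0.5, -4.3, 5.7]
finger_gap: 0.006
finger_force: 3.2
```

```bash
python3 - <<'E'
from h import *
F=[]
for k in range(3):
    im,d,P,K,T=grab('wrist',f'w8_{k}.png'); o=r.get_obs(); F.append(o['ft_force'])
    print(o['ee_pos'],o['ft_force'])
L=jf(P)
ims,ds,Ps,_,_=grab('top','top8.png'); Lt=jf(Ps)
for nm,LL,PP in(('wrist',L,P),('top',Lt,Ps)):
  # lever/paddle heights along y
  for y in range(-180,-75,8):
    m=(abs(LL[...,0])<.016)&(abs(LL[...,1]*1000-y)<4)&(PP[...,2]>.03)&(PP[...,2]<.1)
    if m.sum()>1: print(nm,y,np.percentile(PP[m][:,2]*1000,[20,50,80]).round(1),m.sum())
a=cv2.resize(im[200:300,180:380],(600,300),interpolation=cv2.INTER_CUBIC)
b=cv2.resize(ims[205:255,225:325],(600,300),interpolation=cv2.INTER_CUBIC)
cv2.imwrite('pics/c8.png',np.vstack([a,b]))
m=(abs(L[...,0])<.012)&(abs(L[...,1])<.03)&(P[...,2]>.0185)&(P[...,2]<.024);print('stick px',m.sum(),L[m].mean(0)*1000 if m.any() else '')
E
```

```text
[ 0.4589821  -0.23447217  0.05468145] [ 0.23271561 -4.15152053  5.90302356]
[ 0.45893078 -0.23447164  0.05463201] [-1.57094935 -2.85073343  6.60532427]
[ 0.45895798 -0.23445895  0.05466081] [-1.14319577 -4.06976869  6.66136835]
wrist -156 [96.1 96.8 97.4] 14
wrist -148 [59.3 73.2 83.6] 1520
wrist -140 [52.8 53.5 54.1] 711
wrist -132 [49.4 50.4 51.5] 460
wrist -124 [49.  49.5 50.1] 247
wrist -116 [48.9 49.6 50.1] 263
wrist -108 [48.7 49.3 50. ] 268
wrist -100 [48.7 49.3 49.9] 293
wrist -92 [48.7 49.3 49.8] 293
wrist -84 [48.3 49.5 51.1] 606
wrist -76 [51.8 52.7 53.5] 862
top -108 [47.9 49.  50.1] 2
top -100 [51.  52.2 52.9] 6
stick px 379 [  0.37300816 -14.45989031]
```

View pics/c8.png

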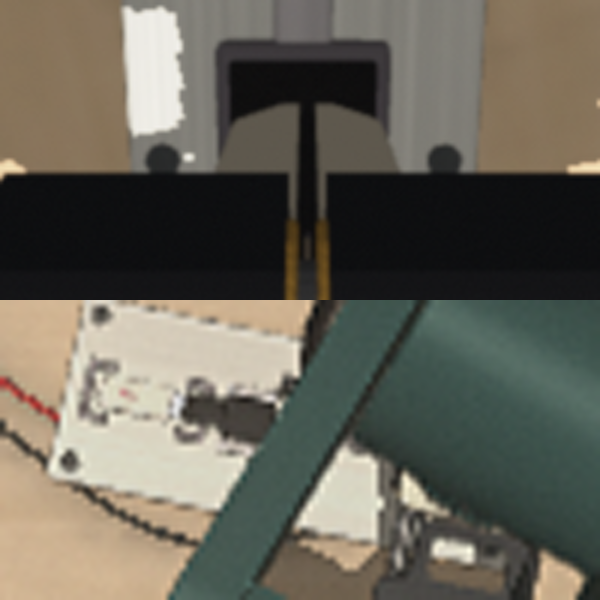

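The picture shows the shut fingertips on the paddle. In the overhead half the stick is still in its pocket at crop (130,392). The lever arm reads 49.3-49.6 mm high from y = -84 to -124 mm, so it is level, with about 6.6 N on it.

```bash
python3 -c "
from rig import r
print(r.sign_off())"
```

```text
the job is handed in; nothing more can be done
None
```

I handed the job in with the stick flat in the pocket, plug towards the contact head, and the shut fingers holding the lever level at about 6.6 N; the jar, tin and reel were not touched, and sign-off returned no verdict.

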